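# Set the specimen gauge with its thumbwheel

## Robot

A 7-joint arm with a two-finger parallel gripper is mounted at the origin on the work surface. World frame = base frame: x ahead of the robot, y to its left, z up, the work surface at z = 0. Lengths are in m, angles in rad, forces in N, time in s.
With the tool pointing down it reaches from about 0.425 to 0.95 m from the base axis. Payload 4.7 kg.
Tool frame: the origin (TCP) lies on the centre line of the jaws, within the pads' length; the fingertips stand robot.nose_length ahead of it and the grasp point (between the pads) lies 8 mm behind it (robot.nose_length is the distance from the TCP to the fingertips, in m); z points along the fingers, x is the direction in which the jaws open and shut, and the axes are right-handed (so a half turn about z gives the same grasp; the last joint's range is limited). The gripper opens to 85 mm and grips with 20 to 120 N. Pads are 22 mm wide; open, the fingers measure 114 mm over their backs; the gripper's body (76 mm by 85 mm) begins 54 mm behind the grasp point. The pads swing forward as they close: fully open they stand 13 mm farther back than shut.
Start: joints at [1.205, 0.469, -0.049, 1.532, 0.024, 1.141, -0.082], TCP at [0.223, -0.637, 0.242] pointing down, gripper open.
Joint ranges: [-2.59, 2.59], [-0.33, 1.99], [-1.39, 1.29], [0.1, 2.45], [-1.04, 4.18], [0.21, 1.99], [-2.66, 2.66]. Speed limits (rad/s): [2.57, 2.57, 3.14, 3.14, 3.14, 3.14, 3.14].

## Interface

Orientations are given as [roll, pitch, yaw] about the fixed x, y, z axes, in that order (R = Rz(yaw) Ry(pitch) Rx(roll)).
In Python, from plant import robot gives the robot as it stands. Calls block until the motion is done:
- robot.goto(position, orientation): joint-space move of the TCP to a pose.
- robot.move_straight(position, vel=0.15, attitude=None, contact_N=None): straight line of the TCP; attitude=None keeps the orientation; vel is the mean speed in m/s. With contact_N (N) it stops when the force on the tool has changed by that much, and returns True; else False.
- robot.move_joints(angles): joint-space move.
- robot.grip(opening, strength=None): opening from 0.0 (shut) to 1.0 (fully open); strength is the grip in N (None keeps the last); returns when the fingers have stopped.
- robot.sleep(seconds).
- robot.inverse_kinematics(position, orientation): joint angles nearest the present ones, or None.
- robot.sense(): the state.
- robot.grab_frame(name): name is "scene" or "top" or "wrist"; returns a dict with "image" (400x640x3 uint8, red, green, blue), "range_z" (400x640 float32, m along the optical axis (not along the pixel's ray), 0 where there is no reading), "fx", "fy", "cx", "cy" (pixels), "dist_coeffs" ([k1, k2, p1, p2, k3] as OpenCV has them; the pictures are not rectified), "R" (3x3) and "t" (3): a world point X has camera coordinates R X + t. Camera axes: x right, y down, z forward; pixel columns grow to the right and rows downward; lengths in m; the calibration is good to about 2 mm. A picture is of the moment at which its call begins.
A pose or a line that the arm cannot do raises robot.IKError and nothing moves.
- robot.close_job(): hands the job in, once; it reports no verdict.
The state is a dict: "t": time; "joint_pos": joint angles; "joint_velocities": joint speeds; "effort": joint torques, N m; "tcp_pos": TCP position; "tcp_rot": TCP orientation; "wrist_force": force on the tool from outside, world axes, zero at the start; "torque": the same for the moment, N m; "opening": opening from 0.0 (shut) to 1.0 (fully open).
Only numpy, scipy, OpenCV 4.12 (cv2) and the standard library are available. Lean on these libraries where they do the work, as an engineer would, in place of code of your own. Each camera call takes 0.05 s, during which the arm holds its last target. There are 200 camera calls.

## Task

On the small bench gauge, roll the knurled thumbwheel under a fingertip, with light strokes, until the closing face of the sliding jaw lines up with the middle of the upright fin of the gauge mark. Turn only the wheel: do not touch the jaw or the mark, leave the jar, tweezers and magnifier where they are, grasp nothing, and finish with the hand clear.

Things in the scene. Friction and masses are not known exactly. Their poses are not given: they have to be found in the camera images.
- gauge: Foot plate of the bench gauge, screwed down: dark steel, 108 (its x) by 262 (its y) by 4 mm. Origin at bench height on its long centre line; x across, y along, z up; the plate runs from y = -108.5 to +153.5 mm. The gauge's deck stands over it on soft rubber feet.
- deck: Grey deck, 96 (gauge x) by 250 (y, -102.5 to +147.5 mm) by 14 mm, origin on its underside 16 mm over the gauge's, same axes. Carries the fixed jaw (-y end), the black wheel housing (+y end: 56 by 84 mm, centred at y = +95 mm, top 74 mm above the bench) and a scale strip, a tick each 10 mm. Soft feet: it sinks level, from about 3 N, 0.8 N more per mm, to a stop at 8 mm (9 N), and springs back.
- fixed_face (a point): Point on the face of the fixed jaw that looks at the sliding jaw: gauge y = -60 mm, 56 mm above the bench; the jaw's top is 66 mm above the bench. Axes as the gauge.
- wheel_top (a point): Highest point of the thumbwheel, 86 mm above the bench when not pressed, at gauge x = 0, y = +95 mm, 12 mm above the housing top; sinks with the deck; axes as the gauge. Moving the wheel's top toward the fixed jaw (gauge -y) closes the sliding jaw, toward +y opens it: 1 mm of jaw per 2.13 mm of rim (15 mm per rad).
- thumbwheel: Knurled steel wheel, 64 mm across, 26 mm wide, standing in a slot of the housing; origin at its centre, x along its level axle (gauge x); turns with the wheel. Turned by friction: about 1 N along the rim; a press 3 to 5 mm down grips well. Stays where left; starts at its open stop. Pressing or pinching it with over 30 N fails.
- sliding_jaw: Aluminium jaw block, 46 mm (gauge x, from -30 to +16) by 14 mm (y), top 66 mm above the bench; origin at the deck's underside, on the centre line, in the plane of its closing (-y) face. It slides along gauge y, driven by the wheel; it starts at gauge y = +30 mm.
- jaw_face (a point): Point on the closing (-y) face of the sliding jaw, at its +x edge, 56 mm above the bench, 16 mm from the centre line. Axes as the gauge.
- mark_line (a point): Tip of the gauge mark's fin, mid-thickness, 56 mm above the bench, 18 mm from the centre line. Axes as the gauge. The jaw is set when jaw_face has the same gauge y as this point. The jaw's edge passes it 2 mm away without touching.
- mark: The gauge mark: a dark steel rider 18 by 16 by 12 mm on a rail on the +x side of the deck, with an upright fin 5 mm thick (gauge y), 26 mm long (x), its top 60 mm above the bench, pointing at the jaw. Origin at the deck's underside on the centre line, at the fin's mid-thickness. It slides stiffly along y and must not be touched.
- jar: Loose small glass specimen jar, 42 mm across, 58 mm high, bystander beside the gauge on its +x side; origin at the centre of its underside.
- tweezers: Loose blue plastic tweezers lying flat, 120 mm long, 5 mm thick, bystander on the gauge's -x side; origin under the middle, x along the length.
- magnifier: Loose black magnifier lying flat, 52 mm round rim, 70 mm handle toward its -x, 8 mm thick, bystander on the gauge's +x side by the wheel; origin under the rim's centre.

How it is judged:
On the way:
1. a fingertip rolls the wheel, closing the jaw while it is still well short of the mark (contact force between the fingers and thumbwheel above 0.5 N and y of jaw_face in the frame of fixed_face below 0.087 m and y of jaw_face in the frame of mark_line above 0.004 m), for 0.05 s.
At the end, for the whole second after the job is handed in: The closing face of the sliding jaw is within 2.5 mm of the middle of the gauge mark's fin and at rest, the mark is within 2 mm of where it was, and the robot is clear (y of jaw_face in the frame of mark_line between -0.0025 and 0.0025 m and linear speed of sliding_jaw below 0.003 m/s and distance of mark from where it was at the start of the episode below 0.002 m); the robot touches nothing.
It fails at once if the sliding jaw is touched (it may only be driven by the wheel) (contact force between anything else and sliding_jaw above 1 N).
It fails at once if the gauge mark is touched or shifted (contact force between anything else and mark above 1 N).
It fails at once if the wheel is pinched or pressed hard (over 30 N) (contact force between the fingers and thumbwheel above 30 N).
It fails at once if the jar, tweezers or magnifier is moved or lifted (distance of any of jar, tweezers, magnifier from where it was at the start of the episode above 0.015 m).
It also fails if it takes over 45 s, if anything falls off the work surface, if the arm or the gripper's body presses on something with over 40 N, if the wrist force passes 120 N, or if a joint passes its speed limit or range.

## Working session

There is one attempt and no reset: what is moved stays moved. The work goes in short steps, each a Python script; the robot and the scene stay as the last script left them, time stands still between calls to the robot, and variables do not carry over. Pictures are saved under pics/ and viewed, about 8 in all and at most 12, crops included, and the job is handed in when it is done.

```bash
ls; mkdir -p pics
cat > h.py <<'E'
from plant import robot
import numpy as np, cv2
def snap(n):
    f=robot.grab_frame(n); return f
def save(img,p,s=1): cv2.imwrite('pics/'+p,cv2.resize(img[:,:,::-1],None,fx=s,fy=s,interpolation=cv2.INTER_CUBIC))
def K(f): return np.array([[f['fx'],0,f['cx']],[0,f['fy'],f['cy']],[0,0,1.]])
def ray(f,px,z):
    "pixel -> world point on plane z"
    p=cv2.undistortPoints(np.array(px,float).reshape(-1,1,2),K(f),np.array(f['dist_coeffs'],float)).reshape(-1,2)
    R=np.array(f['R']);t=np.array(f['t']); c=-R.T@t
    d=np.c_[p,np.ones(len(p))]@R
    return c+d*((z-c[2])/d[:,2])[:,None]
def proj(f,X):
    R=np.array(f['R']);t=np.array(f['t'],float)
    return cv2.projectPoints(np.array(X,float).reshape(-1,1,3),cv2.Rodrigues(R)[0],t,K(f),np.array(f['dist_coeffs'],float))[0].reshape(-1,2)
E
python3 - <<'E'
from h import *
print(robot.sense()['t'],robot.nose_length)
for n in ('scene','top'):
    f=snap(n); save(f['image'],n+'0.png',1.25)
    R=np.array(f['R']); print(n,f['fx'],-R.T@np.array(f['t']),R[2])
    np.save(n+'0.npy',f,allow_pickle=True)
E
```

```text
pics
0.0 0.011
scene 441.273123341472 [ 0.86413212 -0.12760802  0.62091331] [-0.49475641  0.22660744 -0.83896672]
top 362.82036459747246 [0.47388522 0.0060181  0.74535493] [ 0.12109463  0.02453724 -0.99233765]
```

View pics/top0.png

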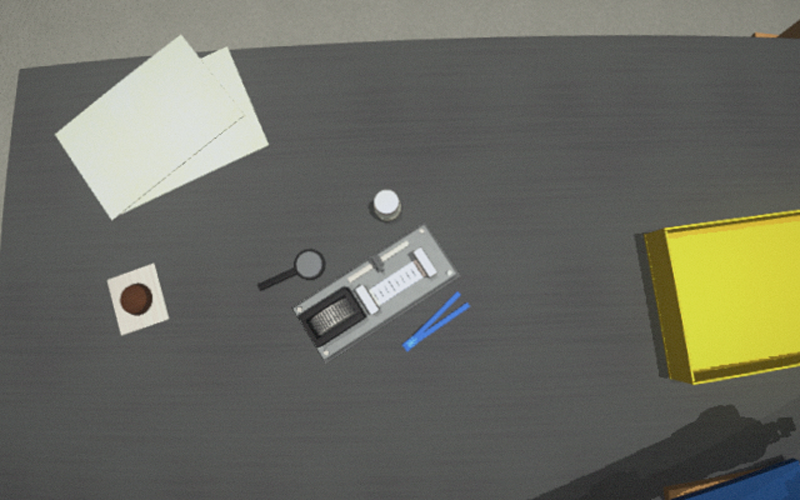

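View pics/scene0.png

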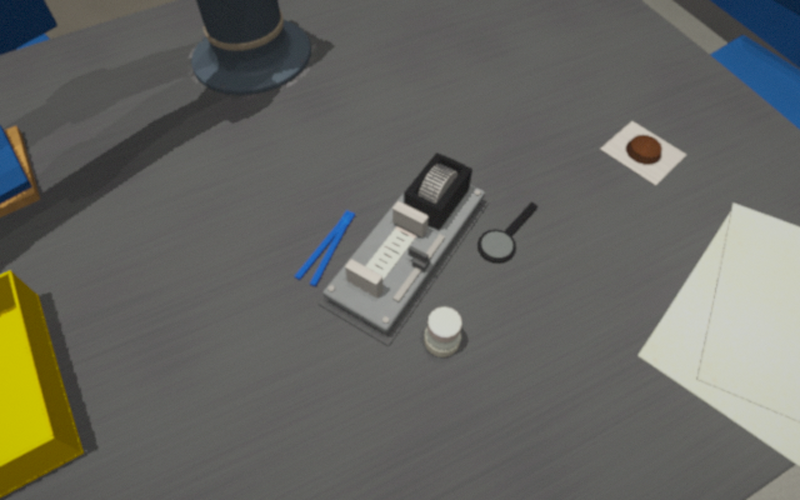

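The top view shows the gauge's deck with corners near (425,226), (457,272), (327,358) and (294,306), at 1.25x scale. The wheel is at the lower left (332,315), the mark on the +x side at (377,263), the jar at (386,205), the magnifier at (309,264) and the tweezers at (437,320). The scene view agrees with this.

Run:
```python
from h import *
f=np.load('top0.npy',allow_pickle=True).item()
c=ray(f,np.array([(425,226),(457,272),(327,358),(294,306)])/1.25,0.030); print(c)
e=(c[[0,1]].mean(0),c[[2,3]].mean(0))  # fixed end, wheel end
print(np.linalg.norm(c-np.roll(c,1,0),axis=1))
y=(e[1]-e[0]);y/=np.linalg.norm(y); o=c.mean(0)-0.0225*y; print('origin',o,'yaw of y',np.arctan2(y[1],y[0]), 'x',[y[1],-y[0]])
print('wheel',ray(f,np.array([[332,315]])/1.25,.08),o+.095*y)
print('jar,mag,twz',ray(f,np.array([[386,203],[309,264],[437,320]])/1.25,.02))
yaw=np.arctan2(y[1],y[0])
p=o+.04*y; p[2]=.36
for k in range(4):
    for q in ([np.pi,0,yaw+k*np.pi/2],):
        print(k,robot.inverse_kinematics(p,q),robot.inverse_kinematics(np.r_[(o+.095*y)[:2],.09],q))
R=robot.sense()['tcp_rot'];print(R)
w=snap('wrist');R=np.array(w['R']);print(-R.T@np.array(w['t']),R,w['fx'])
```

```text
[[ 0.60218351 -0.02136454  0.03      ]
 [ 0.52692597 -0.06910896  0.03      ]
 [ 0.39868197  0.13873977  0.03      ]
 [ 0.48092736  0.19033969  0.03      ]]
[0.24397076 0.08912478 0.24422862 0.09709199]
origin [0.51368013 0.04031266 0.03      ] yaw of y 2.1072955933884767 x [np.float64(0.8595032750668009), np.float64(0.5111302379525626)]
wheel [[0.46585172 0.12117526 0.08      ]] [0.46512276 0.12196548 0.03      ]
jar,mag,twz [[ 0.64432236  0.04052639  0.02      ]
 [ 0.54808161  0.16801815  0.02      ]
 [ 0.45257512 -0.03528383  0.02      ]]
0 [ 0.75712376  0.25492045 -1.17558831  1.72780011  0.2425559   1.32100962
  1.63955109] [ 0.53916007  0.67599967 -1.17759303  2.0834086   0.79915891  0.93786588
  1.01808513]
1 [-1.31834767  0.14139355  1.23399824  1.81628838 -0.1392435   1.28097357
 -2.65255217] [-1.05122925  0.50897587  0.91827406  2.16483519 -0.60655798  0.74667238
 -2.33342521]
2 [ 0.53958812  0.17421053 -0.87680985  1.73553653  0.13886026  1.29649314
 -1.40184925] [ 0.26536754  0.4713107  -0.75698111  2.09541131  0.47532569  0.74962932
 -1.82887494]
3 [ 0.61805552  0.19563203 -0.97718177  1.73253939  0.16790723  1.302302
  0.14139918] [ 0.48060258  0.60900014 -1.07305918  2.08574016  0.71461956  0.87415291
 -0.47656959]
[ 3.14152900e+00  1.82750125e-03 -1.23400423e+00]
[ 0.29002568 -0.61244024  0.37404795] [[ 0.33060446 -0.94376787 -0.00170151]
 [-0.9047652  -0.31745364  0.28394211]
 [-0.26851559 -0.09233306 -0.95883992]] 304.3162205623809
```

```bash
cat >> h.py <<'E'
YAW=2.1073; O=np.array([.5137,.0403,0.])
def setf(o,yaw):
    global O,YAW; O=np.array([o[0],o[1],0.]);YAW=yaw
def G(x,y,z):
    c,s=np.cos(YAW-np.pi/2),np.sin(YAW-np.pi/2)
    return O+np.array([c*x-s*y,s*x+c*y,z])
def toG(P):
    c,s=np.cos(YAW-np.pi/2),np.sin(YAW-np.pi/2); d=np.atleast_2d(P)-O
    return np.c_[c*d[:,0]+s*d[:,1],-s*d[:,0]+c*d[:,1],d[:,2]]
def att(): return [np.pi,0,YAW+np.pi/2-2*np.pi]
E
python3 - <<'E'
from h import *
a=att()
for z in (.1,.15,.2,.25,.3): print(z,[None if (q:=robot.inverse_kinematics(G(0,y,z),a)) is None else np.round(q,2).tolist() for y in (.075,.095,.115)])
robot.grip(0.0,20)
robot.goto(G(0,.095,.25),a)
s=robot.sense();print(s['t'],s['tcp_pos'],s['tcp_rot'],s['joint_pos'],s['wrist_force'])
f=snap('wrist');np.save('w1.npy',f,allow_pickle=True);save(f['image'],'w1.png',1.25)
E
```

```text
0.1 [[-1.01, 0.5, 0.92, 2.15, -0.58, 0.77, -2.32], [-1.06, 0.49, 0.92, 2.16, -0.57, 0.76, -2.37], [-1.1, 0.48, 0.92, 2.17, -0.56, 0.75, -2.41]]
0.15 [[-1.16, 0.47, 1.12, 2.11, -0.56, 0.89, -2.32], [-1.21, 0.46, 1.12, 2.12, -0.54, 0.89, -2.37], [-1.26, 0.45, 1.12, 2.13, -0.53, 0.88, -2.42]]
0.2 [[-1.2, 0.36, 1.13, 2.06, -0.4, 0.96, -2.47], [-1.25, 0.34, 1.13, 2.07, -0.38, 0.96, -2.52], [-1.3, 0.33, 1.13, 2.08, -0.37, 0.95, -2.58]]
0.25 [[-1.24, 0.25, 1.13, 2.0, -0.26, 1.05, -2.6], [-1.3, 0.23, 1.13, 2.01, -0.24, 1.04, -2.66], [-1.42, 0.26, 1.25, 2.02, -0.29, 1.05, -2.65]]
0.3 [[-1.37, 0.19, 1.24, 1.93, -0.2, 1.15, -2.65], None, None]
3.725 [0.46538005 0.12137831 0.25010352] [-3.14149784e+00  2.19545629e-04 -2.60611153e+00] [-1.29548873  0.23162482  1.12913259  2.01136139 -0.24264481  1.04254694
 -2.65895274] [0.57309076 0.25476526 0.02033806]
```

View pics/w1.png

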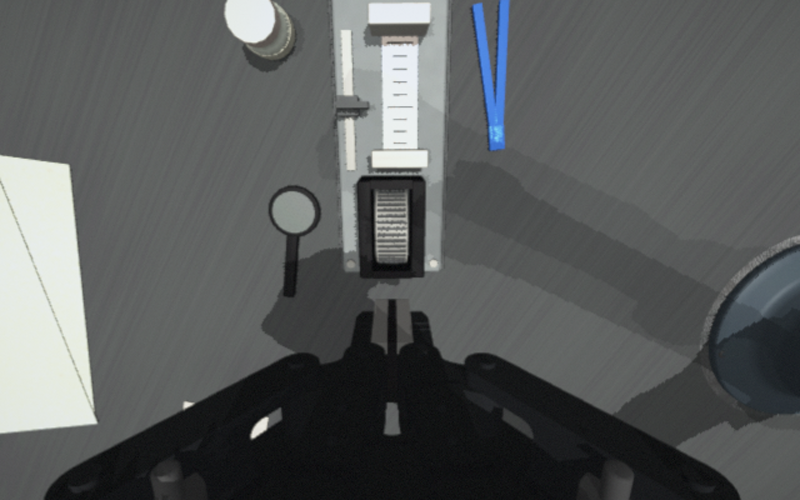

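The wrist view shows the housing at (391,227), the wheel at (393,226), the sliding jaw at (400,158) with its closing edge near row 151, and the mark fin near (352,104). I'll take a zoomed crop for edge measurement.

Run:
```python
from h import *
f=np.load('w1.npy',allow_pickle=True).item()
save(f['image'][60:230,255:365],'w1c.png',3.5)
```

```text
(no output)
```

View pics/w1c.png

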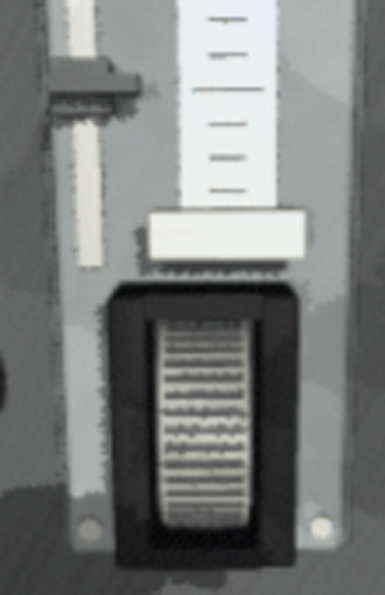

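Run:
```python
from h import *
f=np.load('w1.npy',allow_pickle=True).item()
c=lambda *p:[(255+(x-1.25)/3.5,60+(y-1.25)/3.5) for x,y in p]
def show(n,z,*p): print(n,np.round(toG(ray(f,c(*p),z))*1e3,1).tolist())
show('housing y53/137 x28,-28',.074,(110,297),(298,297),(296,566),(116,566))
show('deck back 147.5',.030,(72,550),(343,548))
show('jaw y30,44 x16,-30',.066,(150,210),(306,209),(150,261),(306,258))
show('fin edges',.060,(120,74),(120,96),(140,85))
show('wheel top',.086,(205,424))
D=f['range_z']; im=f['image'].astype(int).sum(2)//3
print('gray fin cols'); print(im[76:96,284:300:2])
print('col jaw',im[112:140,300])
print('rz fin',np.round(D[76:96,292],3))
show('mid fin z-check',.060,(133,85))
R=np.array(f['R']);print('cam',toG(-R.T@np.array(f['t'])))
```

```text
housing y53/137 x28,-28 [[26.5, 56.7, 74.0], [-27.5, 56.7, 74.0], [-28.8, 138.9, 74.0], [26.8, 138.9, 74.0]]
deck back 147.5 [[46.0, 149.3, 30.0], [-49.2, 148.7, 30.0]]
jaw y30,44 x16,-30 [[15.0, 32.8, 66.0], [-29.9, 32.5, 66.0], [15.2, 47.2, 66.0], [-30.2, 46.3, 66.0]]
fin edges [[23.2, -4.3, 60.0], [23.3, 1.5, 60.0], [17.6, -1.4, 60.0]]
wheel top [[-0.8, 91.3, 86.0]]
gray fin cols
[[116 139 159 159 157 157 157 158]
 [117 114 158 158 158 159 158 158]
 [117  88 145 159 159 159 160 160]
 [119  74 134 157 159 158 159 158]
 [115  82 128 148 150 151 160 159]
 [115 108 118 124 126 117 159 159]
 [114 114 115 115 116  96 156 158]
 [113 113 115 114 115  95 154 153]
 [114 115 115 115 114  97 138 140]
 [110 109 111 109 110  92 132 135]
 [ 65  65  66  67  67  68 131 136]
 [ 46  47  60  58  61  84 133 145]
 [ 60  50  66  69  86 124 145 152]
 [ 64  53  66  76  94 146 155 156]
 [ 75  72  68  87  94 149 157 157]
 [100  79  70  90  91 131 156 157]
 [ 74  66  76  94  98 146 157 158]
 [ 68  94  95 113 122 157 158 158]
 [ 89 120 144 126 152 158 158 156]
 [101 148 158 152 159 159 157 158]]
col jaw [160 160 161 161 161 160 158 133 162 224 235 236 235 234 233 234 235 235
 235 234 232 207 132  95  93 103 146 153]
rz fin [0.327 0.327 0.328 0.329 0.329 0.301 0.301 0.302 0.302 0.303 0.308 0.331
 0.331 0.332 0.332 0.332 0.332 0.333 0.333 0.333]
mid fin z-check [[19.6, -1.4, 60.0]]
cam [[-0.00069913  0.02333168  0.38281594]]
```

Run:
```python
from h import *
f=np.load('w1.npy',allow_pickle=True).item()
print(toG(ray(f,[(300,119.8),(300,133.3)],.066))*1e3, toG(ray(f,[(291,80.5),(291,85.6)],.060))*1e3)
```

```text
[[12.47925747 32.93020554 66.        ]
 [12.65560547 46.25001035 66.        ]] [[21.15064896 -4.58665638 60.        ]
 [21.25334928  0.15787565 60.        ]]
```

The jaw top measures 14 mm and the fin about 5 mm, as they should, and the offset from nominal is about 2.3 mm in y, so I'll shift the frame by that. The remaining travel is then about 35 mm of jaw, or 74 mm of rim. I'll make the first stroke now.

```bash
cat >> h.py <<'E'
O=G(-.0007,.0023,0)
def stroke(y0,y1,press=.004,vel=.05,top=.12):
    robot.move_straight(G(0,y0,top),vel=.12,attitude=att())
    hit=robot.move_straight(G(0,y0,.088),vel=.02,contact_N=1.5)
    z=robot.sense()['tcp_pos'][2]; print('hit',hit,'z',z)
    if not hit: robot.move_straight(G(0,y0,top)); return
    robot.move_straight(G(0,y0,z-press),vel=.03); s=robot.sense();print('pressed',s['tcp_pos'][2],s['wrist_force'])
    robot.move_straight(G(0,y1,z-press),vel=vel); s=robot.sense();print('end',toG(s['tcp_pos']),s['wrist_force'])
    robot.move_straight(G(0,y1,top),vel=.1); print('t',robot.sense()['t'])
def look(name,z=.2,y=.08):
    robot.move_straight(G(0,y,z),vel=.15); robot.sleep(.2)
    f=snap('wrist');np.save(name+'.npy',f,allow_pickle=True);return f
E
python3 - <<'E'
from h import *
robot.goto(G(0,.113,.14),att())
stroke(.113,.077)
f=look('w2'); print(robot.sense()['t'],proj(f,[G(16,0,66)*0+G(.016,.03-.017,.066),G(.018,-.0048,.060)]))
save(f['image'],'w2.png',1.25)
E
```

```text
hit True z 0.09466384256389614
pressed 0.09089153523332553 [-1.109043    0.81922136  6.57722773]
end [[0.0002117  0.07543925 0.09125456]] [-0.0204112  -2.56958357  6.01519325]
t 7.3583
8.2917 [[292.01873115 114.66157121]
 [289.67474862  92.63459611]]
```

View pics/w2.png

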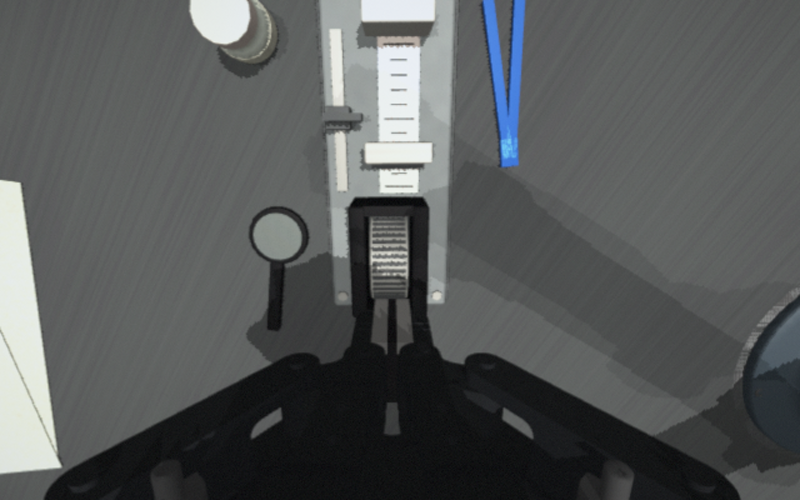

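Stroke 1 worked. The jaw's closing edge is at row ~114 and the fin at row ~93 (raw pixels), matching the ~17 mm prediction. Next I'll measure it and make a second stroke of about 14 mm of jaw, short of the mark.

```bash
cat >> h.py <<'E'
def cross(p,r0,lvl,up):
    for i in range(r0,len(p)-1):
        a,b=p[i],p[i+1]
        if (up and a<lvl<=b) or ((not up) and a>lvl>=b): return i+(lvl-a)/(b-a)
def rel(f,jy):
    "jaw edge and fin mid, gauge y (mm), given rough jaw y"
    im=f['image'].astype(float).mean(2)
    P=proj(f,[G(-.022,jy,.066),G(.012,jy,.066),G(.0205,-.0048,.060)])
    a,b=int(P[0,0]),int(P[1,0]); a,b=min(a,b),max(a,b)
    # jaw: bright band on the non-scale columns (right of strip and left)
    cols=list(range(a,a+5))+list(range(b-5,b+1)); r=int(P[:2,1].mean())-7
    pj=im[r:r+25,cols].mean(1); e=cross(pj,0,195,True)
    u=int(round(P[2,0])); v=int(P[2,1])-9; pf=im[v:v+22,u-1:u+2].mean(1)
    t=cross(pf,0,136,False); d=cross(pf,int(t)+2 if t is not None else 0,90,False)
    print('jaw prof',pj.astype(int).tolist(),'fin',pf.astype(int).tolist())
    J=toG(ray(f,[((a+b)/2,r+e)],.066))[0,1]*1e3; F=toG(ray(f,[(u,v+t),(u,v+d)],.060))[:,1]*1e3
    print('jaw',J,'fin',F,'diff',J-F.mean()); return J-F.mean()
E
python3 - <<'E'
from h import *
rel(np.load('w2.npy',allow_pickle=True).item(),.013)
f=np.load('w1.npy',allow_pickle=True).item(); rel(f,.030)
E
```

```text
jaw prof [180, 179, 177, 180, 181, 176, 146, 200, 232, 237, 237, 237, 236, 236, 235, 236, 236, 237, 237, 236, 236, 235, 221, 161, 93] fin [156, 156, 157, 158, 158, 158, 156, 132, 113, 109, 109, 109, 106, 83, 75, 93, 113, 104, 96, 100, 106, 132]
jaw 12.381349382914486 fin [-7.01413347 -2.3354741 ] diff 17.056153171664423
jaw prof [195, 196, 194, 194, 195, 195, 188, 145, 181, 229, 237, 237, 236, 235, 235, 235, 236, 236, 236, 235, 233, 204, 119, 69, 66] fin [157, 156, 157, 157, 158, 159, 158, 149, 123, 112, 112, 113, 109, 66, 61, 87, 98, 100, 95, 104, 132, 153]
jaw 26.657821651327243 fin [-6.85976019 -2.27762779] diff 31.226515640290728
```

Run:
```python
from h import *
stroke(.110,.081)
f=look('w3'); d=rel(f,.0124-.0139); print(robot.sense()['t'])
```

```text
hit True z 0.0954510028308265
pressed 0.09166305009113074 [-1.5226558   0.03760424  6.89602377]
end [[0.00019659 0.07959676 0.0920549 ]] [ 0.10880909 -1.374801    6.28132512]
t 11.725
jaw prof [181, 183, 183, 182, 181, 180, 171, 213, 234, 238, 237, 237, 237, 236, 236, 237, 237, 238, 238, 237, 237, 236, 230, 186, 107] fin [156, 156, 158, 158, 158, 159, 155, 126, 112, 109, 109, 109, 105, 74, 75, 95, 113, 105, 96, 101, 106, 132]
jaw -2.1455241607390176 fin [-7.07775273 -2.43895606] diff 2.612830232482443
12.6583
```

Run:
```python
from h import *
stroke(.0975,.0925,vel=.02)
f=look('w4'); d=rel(f,-.0046)
f=look('w5',z=.16,y=.068); d=rel(f,-.0046); print(robot.sense()['t'])
im=f['image']; P=proj(f,[G(0,-.0046,.06)])[0].astype(int)
save(im[max(0,P[1]-50):P[1]+60,P[0]-60:P[0]+60],'w5c.png',5)
```

```text
hit True z 0.09650630038010648
pressed 0.09274290741953933 [-2.06880689 -0.52965565  5.63439989]
end [[-1.42379351e-05  9.21564572e-02  9.28922291e-02]] [-0.50528262 -0.28009989  6.90451738]
t 15.6917
jaw prof [185, 185, 183, 183, 184, 185, 185, 192, 226, 236, 237, 237, 237, 237, 236, 236, 237, 237, 238, 237, 237, 237, 236, 218, 153] fin [156, 157, 158, 158, 158, 157, 149, 122, 111, 109, 110, 110, 106, 75, 86, 100, 114, 100, 91, 92, 97, 122]
jaw -4.706756363208433 fin [-7.0526648  -2.24649493] diff -0.05717649865932106
jaw prof [192, 194, 196, 196, 196, 195, 193, 191, 236, 249, 251, 251, 250, 250, 250, 250, 250, 250, 250, 250, 250, 250, 250, 250, 250] fin [184, 183, 185, 185, 184, 182, 160, 137, 132, 131, 130, 130, 129, 119, 111, 115, 111, 107, 107, 108, 127, 162]Traceback (most recent call last):
  File "<stdin>", line 4, in <module>
  File "h.py", line 53, in rel
    J=toG(ray(f,[((a+b)/2,r+e)],.066))[0,1]*1e3; F=toG(ray(f,[(u,v+t),(u,v+d)],.060))[:,1]*1e3
                                                                         ~^~
TypeError: unsupported operand type(s) for +: 'int' and 'NoneType'
```

Run:
```python
from h import *
f=np.load('w5.npy',allow_pickle=True).item()
P=proj(f,[G(.01,-.0046,.06)])[0].astype(int); x0,y0=P[0]-30,P[1]-30; print(x0,y0)
save(f['image'][y0:y0+60,x0:x0+80],'w5c.png',8)
R=np.array(f['R']);print('cam',toG(-R.T@np.array(f['t'])))
```

```text
269 77
cam [[ 1.21589213e-04 -3.02033952e-03  2.93474633e-01]]
```

View pics/w5c.png

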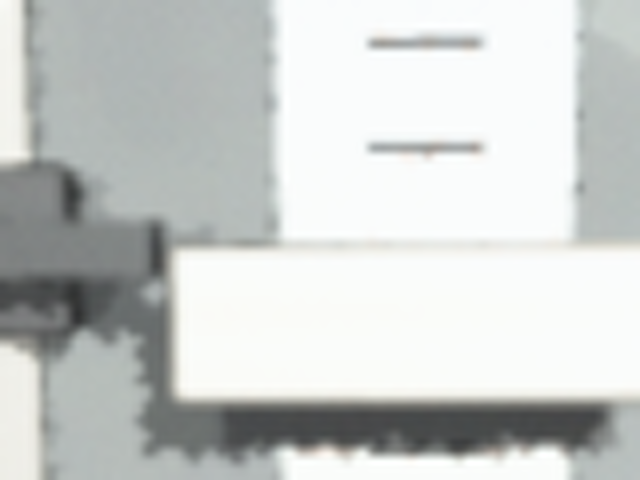

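The crop is taken with the camera almost directly above. The fin spans rows 222–276 (middle 249) and the jaw's closing edge is at row 244, so the jaw is about 0.4 mm past the middle, well within tolerance. The hand is well clear, so I'll raise it and hand in.

Run:
```python
from h import *
robot.move_straight(G(0,.08,.22)); robot.sleep(.3)
f=snap('wrist'); s=robot.sense(); print(s['t'],s['wrist_force'])
robot.close_job()
```

```text
18.2167 [-0.00672215  0.41286439  0.42765347]
the job is handed in; nothing more can be done
```

The sliding jaw is set on the gauge mark, and I handed the job in at about 18 s of the 45 s allowed. The result was never reported, so this rests on my own checks.

**What I did:** I located the gauge in the top and wrist images, then rolled the wheel with the shut fingertips. It took three strokes, each pressing about 4 mm down at 6–7 N. The jaw went from about 35 mm short of the fin's middle to 17 mm, then 2.6 mm, then on the mark.

**Last checks:**
- **Jaw position:** The wrist view after the last stroke put the jaw face −0.06 mm from the fin's middle. A closer view from almost directly above put it about 0.4 mm past the middle. The two differ by about 0.4 mm, and both are well inside 2.5 mm.
- **Mark:** The fin stayed at the same place to about 0.2 mm in every wrist measurement.
- **Hand:** It finished clear at 0.22 m with about zero wrist force.

**What failed or disagreed:**
- **Edge finder:** My automatic measurement failed on the closer view, so the 0.4 mm there was read by eye. It also misread the jaw's start position, so I measured that one by hand.
- **Gauge position:** It was about 2.3 mm off my first estimate. I corrected for this before touching anything.
- **Jar, tweezers and magnifier:** I did not re-measure them at the end. The hand only went down over the wheel.

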